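# Hold the analyser's sticky interlock key turned

## Robot

A 7-joint arm with a two-finger parallel gripper is mounted at the origin on the work surface. World frame = base frame: x ahead of the robot, y to its left, z up, the work surface at z = 0. Lengths are in m, angles in rad, forces in N, time in s.
With the tool pointing down it reaches from about 0.425 to 0.875 m from the base axis. Payload 8.4 kg.
Tool frame: the origin (TCP) lies between the finger pads; the fingertips stand 19 mm ahead of it and the grasp point (between the pads) is the TCP; z points along the fingers, y is the line along which they close (so a half turn about z gives the same grasp; the last joint's range is limited). The gripper opens to 85 mm and grips with 20 to 120 N. Pads are 22 mm wide; open, the fingers measure 114 mm over their backs; the gripper's body (76 mm by 85 mm) begins 54 mm behind the grasp point. The pads swing forward as they close: fully open they stand 13 mm farther back than shut.
Start: joints at [-1.313, 0.333, 0.04, 1.465, -0.013, 1.343, -0.059], TCP at [0.227, 0.609, 0.25] pointing down, gripper open.
Joint ranges: [-2.58, 2.58], [-0.38, 2.09], [-1.3, 1.39], [0.25, 2.4], [-1.5, 4.64], [0.08, 2.09], [-2.65, 2.65]. Speed limits (rad/s): [2.22, 2.22, 2.79, 2.79, 3.14, 3.14, 3.14].

## Interface

Orientations are given as a unit quaternion [w, x, y, z].
In Python, from cell import env gives the robot as it stands.
- The arm moves only by the tool jog_arm, never from a script. Its argument "increments" is a list of rows, each a list of 3 entries, a list of its own where there are three numbers: the finger opening in mm, from 0 to 85.4, then the shift along the tool's x, y, z in mm, then the turn, a rotation vector about the tool's x, y, z in degrees. In form: [[grip, [x, y, z], [wx, wy, wz]], ...]. A call has 1 to 8 rows; each row is the pose to reach, as a shift and turn from the pose commanded when the call began, along the tool's axes at that moment; what a row does not reach only later rows make up. A row lasts 1/10 s, in which the tool goes at most 50 mm and 8.59 degrees, less where a joint would pass 70% of its speed; a pose out of reach is approached as far as the arm can. A call with a gripper value outside its range is refused whole. The fingers move at their own pace and stop on an object; "grip_force" is the grip in N (left out, the last holds). Time passes only in rows, so rows that repeat a pose let the fingers close. It gives the time, the measured TCP pose, the force, the opening and the grip force at its end, in the units of the state.
- env.state(): the state, without advancing time (a new reading comes with each control period).
- env.get_image(name): name is "scene" or "top"; returns (picture, depth): 480x640x3 uint8, red, green, blue; 480x640 float32, m along the optical axis (not along the pixel's ray), 0 where there is no reading.
- env.camera_params(name): a dict with "vfov" (degrees; the focal length in pixels is half the picture's height over the tangent of half this angle, whatever the lens; pixels are square), "cx", "cy" (the principal point, pixels), "origin" and "orientation" of the camera in the world. Camera axes: x right, y up, looking along -z (the intrinsics and any distortion apply to the point x, -y, -z); pixel columns grow to the right and rows downward; lengths in m; the calibration is good to about 2 mm. A picture is of the moment at which its call begins. camera_params takes no time and is no camera call.
- env.finish_job(): hands the job in; it is judged then, once.
The state is a dict: "clock": time; "qpos": joint angles; "qvel": joint speeds; "effort": joint torques, N m; "tool_pos": TCP position; "ee_rot": TCP orientation; "wrist_force": force on the tool from outside, world axes, zero at the start; "torque": the same for the moment, N m; "gripper_width": opening from 0.0 (shut) to 1.0 (fully open); "grip_force": force on a finger pad.
Only numpy, scipy, OpenCV 4.12 (cv2) and the standard library are available. Lean on these libraries where they do the work, as an engineer would, in place of code of your own. Each camera call takes 0.05 s, during which the arm holds its last target. There are 200 camera calls.

## Task

Take the red-headed service key out of the grey caddy and push it fully home into the key switch on the cream control box, working it past the sticky pins. Then turn it a quarter turn clockwise (seen from above) to its stop against the spring, and finish while still gripping the key and holding it turned there. Leave the blue and yellow keys and the amber bottle where they are.

Things in the scene. Friction and masses are not known exactly. Their poses are not given: they have to be found in the camera images.
- red_key: The service key, standing bit down in a pocket of the caddy. Origin: centre of the underside of its head (the shoulder). Red plastic head 30 mm wide (key x), 12 mm thick (key y), 44 mm tall (z 0 to 44 mm), white patch on its faces. Works the same turned by half a turn about z. 60 g, varies by a third
- red_key_grip (a point): Good grip point in the red head, on the key's axis 30 mm above the shoulder: pinch the head here across its 12 mm thickness (along key y), from above, so the fingertips stay clear of the box below the head
- red_key_tip (a point): End of the red key's bit, 38.5 mm below the shoulder on the key's axis. Below the shoulder come a round neck of 6 mm diameter, 10.5 mm long, then the flat steel bit, 14 mm wide (key x), 6 mm thick (key y), 28 mm long, with a rounded nose
- blue_key: Same key with a blue head, in another pocket; leave it
- yellow_key: Same key with a yellow head, in another pocket; leave it
- caddy: Grey fixed tray 130 (x) by 210 (y) by 40 mm tall, origin under its centre. Along its middle a black block, 34 mm (x) by 170 mm (y), top 48 mm above the table, has three pockets 55 mm apart along y, 8 (x) by 16 mm (y). The key heads stand on its top, widths along caddy y, to 92 mm above the table; key order varies. Odds and ends lie on both sides, below 40 mm
- lock: Cream control box with the key switch, 130 by 130 mm, 71 mm high, fixed; origin under its centre. A square steel boss 44 mm wide in the middle stands to 75 mm. The boss plate, 8 mm thick, does not turn: the key enters only with its width along lock x, can turn only with its shoulder down on the boss (within 2 mm), and cannot be drawn out while turned
- keyway (a point): Centre of the keyway's mouth on the boss top, 75 mm above the table, axes as the lock. The keyway is a vertical slot 16 mm (lock x) by 8 mm (lock y) with 1.5 mm chamfers; the key fits at least 38.5 mm deep, its shoulder coming to rest on the boss
- pins (a point): Between two sticky pins in the cylinder below the boss, 25 mm under its top. One, on the lock +y side, is 21 mm down, the other, on the -y side, 30 mm down; each narrows the 8.4 mm slot by 3 mm. A pushed pin stays back. Each slides at 6 N sideways: a straight push takes up to about 12 N, and rocking the key about 1 mm to and fro along lock y while pushing helps
- plug (a joint): Turn of the lock cylinder, rad: 0 at rest, grows clockwise from above, rigid stop at 1.5. Sprung back: 0.02 N m at rest, 0.11 N m at the stop. The key has up to 0.3 rad of play in it: turn the hand that much further; 0.25 rad of hand turn past the stop does no harm. A yellow pointer on a black collar goes from a red dot (lock -x side) to a green dot (lock +y side)
- bottle: Amber bottle, 48 mm diameter, 110 mm tall, standing; origin under its centre; leave it
Not all that is in view belongs to the job. Of the things like the caddy, leave any that is brown or purple; of the rest the larger one is meant.

How it is judged:
By the outcome, as a careful person would: the job done as asked, in the order asked, and still so for the second after the job is handed in, while the arm keeps its last pose, push and grip.
It also fails if it takes over 64 s, if anything falls off the work surface, if the arm or the gripper's body presses on something with over 40 N, if the wrist force passes 120 N, or if a joint passes its speed limit or range.

## Working session

There is one attempt and no reset: what is moved stays moved. The work goes in short steps, Python scripts to look and compute and a tool call to move; the robot and the scene stay as the last step left them, time stands still between calls to the robot, and variables do not carry over. Pictures are saved under pics/ and viewed, at most 10 in all, crops included, and the job is handed in when it is done.

Besides the shell and the picture viewer there is one more tool, called as name(argument=value, ...) on one line, values as JSON. jog_arm: Moves the arm, as the interface text tells. Its arguments: {"type":"object","properties":{"increments":{"type":"array","items":{"type":"array"}},"grip_force":{"type":"number"}},"required":["increments"]}

```bash
ls; mkdir -p pics; cat > h.py <<'E'
import numpy as np, cv2
from cell import env
from scipy.spatial.transform import Rotation as R
def q2R(q): return R.from_quat([q[1],q[2],q[3],q[0]]).as_matrix()
def grab(n,f=None):
    im,d=env.get_image(n)
    if f: cv2.imwrite('pics/'+f,im[:,:,::-1])
    return im,d
E
python3 - <<'E'
from h import *
for n in('scene','top'):
    print(n,env.camera_params(n)); grab(n,n+'0.png')
print(env.state())
E
```

```text
pics
scene {'vfov': 43.388288834218585, 'cx': 319.02192557783997, 'cy': 242.8917755226592, 'origin': array([1.21879126, 0.25941858, 0.94005094]), 'orientation': array([0.53941772, 0.20624259, 0.30294418, 0.75810114])}
top {'vfov': 44.5576832990899, 'cx': 312.2134128096557, 'cy': 234.52373578880741, 'origin': array([ 0.41769783, -0.01052051,  1.13294885]), 'orientation': array([ 0.70888462,  0.00834712, -0.01155605, -0.70518039])}
{'clock': 0.1, 'qpos': array([-1.31321109,  0.33386546,  0.03989846,  1.46617704, -0.01335093,
        1.34328031, -0.05851706]), 'qvel': array([-6.42359105e-04, -2.54971354e-04, -1.11917617e-03, -1.87674291e-03,
        1.79856133e-05, -1.50200527e-03,  8.30232536e-05]), 'effort': array([ 4.66231053e-03, -6.60012174e+01,  1.37096252e+00, -4.06476116e+01,
        1.71497773e-02,  8.85915040e-03,  1.15651505e-05]), 'tool_pos': array([0.22694174, 0.60869608, 0.24949708]), 'ee_rot': array([-5.32450812e-05,  1.77470150e-01,  9.84125911e-01, -7.30793819e-04]), 'wrist_force': array([-0.40809457, -0.24962423, -0.225635  ]), 'torque': array([-0.0524602 ,  0.02169557, -0.03187752]), 'grip_force': 0.0, 'gripper_width': 0.998863501924581}
```

View pics/scene0.png

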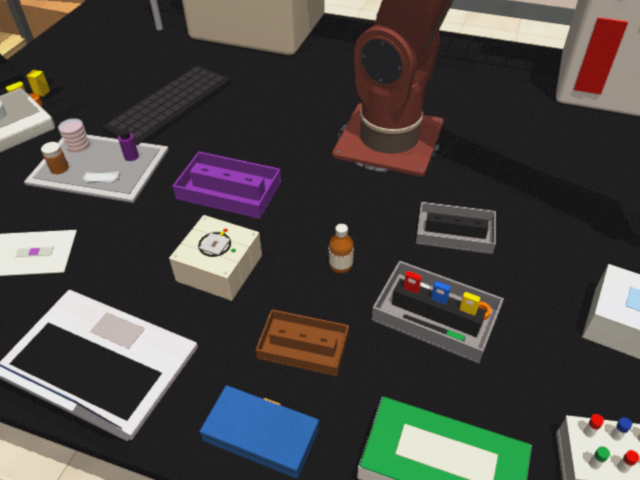

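View pics/top0.png

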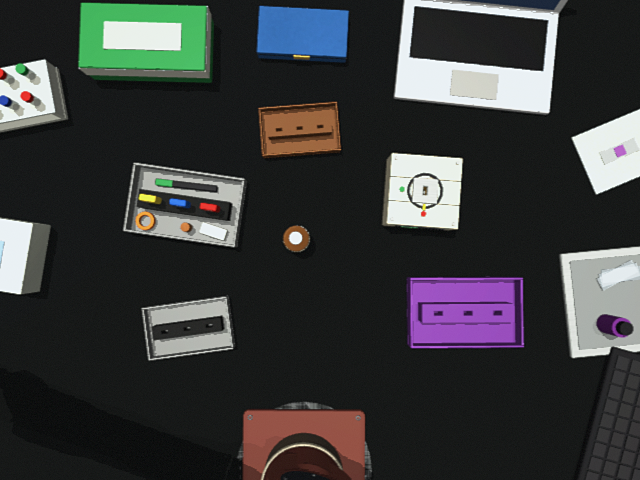

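The top view shows the large grey caddy at about (185,205) with the red key at (208,208). The lock is at (423,191), with its red dot at (423,213) and green dot at (402,189), so its yaw is near zero. The bottle is at (296,238). The scene view agrees, with the red key at (412,282).

```bash
cat >> h.py <<'E'
def ray(n,px):
    p=env.camera_params(n); f=240/np.tan(np.radians(p['vfov']/2)); px=np.atleast_2d(px).astype(float)
    d=np.c_[(px[:,0]-p['cx'])/f,-(px[:,1]-p['cy'])/f,-np.ones(len(px))]@q2R(p['orientation']).T
    return np.array(p['origin']),d
def onplane(n,px,z):
    o,d=ray(n,px); return o+d*((z-o[2])/d[:,2])[:,None]
def deproj(n,m,dep):
    v,u=np.nonzero(m&(dep>0)); o,d=ray(n,np.c_[u,v]); return o+d*dep[v,u][:,None],np.c_[u,v]
def box(n,mask,z,off=(0,0)):
    c=max(cv2.findContours(mask.astype(np.uint8),0,2)[0],key=cv2.contourArea)
    r=cv2.minAreaRect(c); P=onplane(n,cv2.boxPoints(r)+np.array(off),z)
    e=P[[1,2]]-P[[0,1]]; L=np.linalg.norm(e,axis=1)
    return P.mean(0),L*1000,np.degrees(np.arctan2(e[:,1],e[:,0])),r
E
python3 - <<'E'
from h import *
for n,rk,lk in(('top',(190,195,235,225),(375,140,475,240)),('scene',(395,265,430,300),(160,205,270,305))):
    im,d=grab(n); hsv=cv2.cvtColor(im,cv2.COLOR_RGB2HSV).astype(int); h,s,v=hsv[...,0],hsv[...,1],hsv[...,2]
    roi=np.zeros(d.shape,bool); roi[rk[1]:rk[3],rk[0]:rk[2]]=1
    red=((h<8)|(h>172))&(s>130)&(v>60)&roi
    P,uv=deproj(n,red,d); print(n,'red',len(P),P.min(0),P.max(0))
    t=P[:,2]>np.percentile(P[:,2],97)-.006; print(' topface',t.sum(),P[t].mean(0),cv2.minAreaRect((P[t][:,:2]*1000).astype(np.float32)))
    roi=np.zeros(d.shape,bool); roi[lk[1]:lk[3],lk[0]:lk[2]]=1
    P,uv=deproj(n,roi&(s<256),d); t=(P[:,2]>.06)&(P[:,2]<.085); print(' lock',t.sum(),P[t].mean(0),cv2.minAreaRect((P[t][:,:2]*1000).astype(np.float32)))
    R_=roi&((h<8)|(h>172))&(s>150)&(v>80); G=roi&(h>45)&(h<90)&(s>120)&(v>50)
    for k,m in(('reddot',R_),('green',G)):
        vv,uu=np.nonzero(m); 
        if len(uu): print(' ',k,len(uu),uu.mean(),vv.mean(),onplane(n,[uu.mean(),vv.mean()],.071))
    if n=='top':
        roi=np.zeros(d.shape,bool); roi[155:255,115:255]=1
        P,uv=deproj(n,roi,d); t=(P[:,2]>.012); print(' caddy',P[t].mean(0),cv2.minAreaRect((P[t][:,:2]*1000).astype(np.float32)))
    x,y=(385,150) if n=='top' else (165,210)
    cv2.imwrite('pics/lock_%s.png'%n,cv2.resize(im[y:y+90,x:x+100,::-1],None,fx=6,fy=6,interpolation=2))
E
```

```text
top red 150 [0.48894872 0.15547669 0.04394049] [0.5076789  0.19510626 0.09466109]
 topface 91 [0.49630311 0.17042695 0.09043266] ((496.2518615722656, 170.62802124023438), (28.749719619750977, 11.317214012145996), 83.0350112915039)
 lock 5070 [ 0.52852285 -0.21871008  0.07055479] ((528.9971923828125, -219.50942993164062), (131.0321502685547, 130.3541717529297), 85.91535949707031)
  reddot 17 423.0 213.35294117647058 [[ 0.48716024 -0.21636222  0.071     ]]
  green 17 402.94117647058823 195.47058823529412 [[ 0.5195221  -0.17986292  0.071     ]]
 caddy [0.503807   0.22654113 0.03887213] ((504.23699951171875, 225.26797485351562), (211.8681182861328, 130.36781311035156), 82.02171325683594)
scene red 291 [0.42792972 0.14941201 0.00977034] [0.50617261 0.18921061 0.09539547]
 topface 87 [0.49691688 0.1742559  0.09122146] ((495.6875305175781, 174.55055236816406), (28.473093032836914, 14.694110870361328), 82.44367218017578)
 lock 3454 [ 0.53408831 -0.21194216  0.0707509 ] ((527.7225952148438, -215.94656372070312), (134.15603637695312, 134.28436279296875), 85.70663452148438)
  reddot 7 225.0 229.71428571428572 [[ 0.48541464 -0.2137314   0.071     ]]
  green 6 233.16666666666666 249.83333333333334 [[ 0.53015226 -0.1747496   0.071     ]]
```

View pics/lock_top.png

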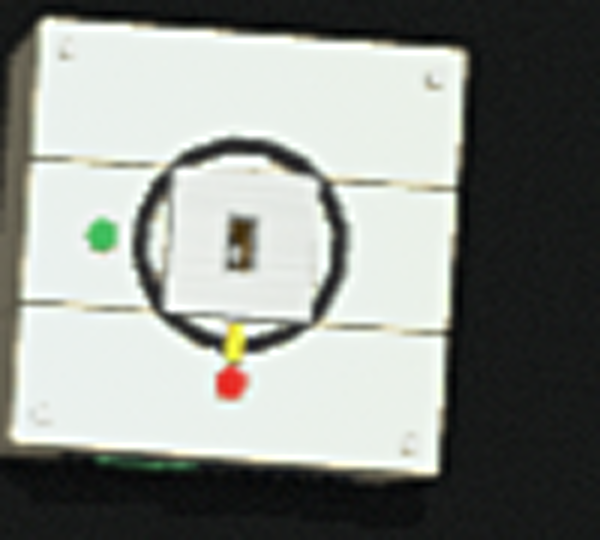

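The keyway shows in the crop at (242,243), which is top pixel (424.9,190.1), with the pointer at the red dot. The two views differ by about 4 mm in y, so I'll average them for the approach.

```bash
cat >> h.py <<'E'
def plan(x,y,z,yaw):
    "tool-frame shift (mm) and turn (deg) to tool pointing down, tool y at world yaw (deg); x,y,z mm"
    s=env.state(); T=q2R(s['ee_rot']); c,n=np.cos(np.radians(yaw)),np.sin(np.radians(yaw))
    G=np.array([[-n,c,0],[c,n,0],[0,0,-1.]]).T
    G=np.c_[[n,-c,0],[c,n,0],[0,0,-1.]]
    return np.round(T.T@(np.array([x,y,z])-np.array(s['tool_pos'])*1000),1),np.round(np.degrees(R.from_matrix(T.T@G).as_rotvec()),1)
E
python3 - <<'E'
from h import *
print(onplane('top',[424.9,190.1],.075))
print(plan(496,172.5,200,-8))
E
```

```text
[[ 0.52911696 -0.21903945  0.075     ]]Traceback (most recent call last):
  File "<stdin>", line 3, in <module>
  File "h.py", line 27, in plan
    return np.round(T.T@(np.array([x,y,z])-np.array(s['tool_pos'])*1000),1),np.round(np.degrees(R.from_matrix(T.T@G).as_rotvec()),1)
                                                                                                ~~~~~~~~~~~~~^^^^^^^
  File "scipy/spatial/transform/_rotation.pyx", line 1143, in scipy.spatial.transform._rotation.Rotation.from_matrix
ValueError: Non-positive determinant (left-handed or null coordinate frame) in rotation matrix 0: [[-2.15462894e-01 -9.76512028e-01  2.02219956e-05]
 [-9.76511487e-01  2.15462796e-01  1.04823304e-03]
 [ 1.02796926e-03 -2.06108313e-04  9.99999450e-01]].
```

```bash
sed -i '/np.array(\[\[-n,c,0\]/d; s/np.c_\[\[n,-c,0\]/np.c_[[-n,c,0]/' h.py
python3 - <<'E'
from h import *
print(plan(496,172.5,200,-8))
E
```

```text
(array([-404.5, -314.8,   50.1]), array([-0. ,  0. , 77.6]))
```

jog_arm(increments=[[85, [-404.5, -314.8, 50], [0, 0, 77.6]], [85, [-404.5, -314.8, 50], [0, 0, 77.6]], [85, [-404.5, -314.8, 50], [0, 0, 77.6]], [85, [-404.5, -314.8, 50], [0, 0, 77.6]], [85, [-404.5, -314.8, 50], [0, 0, 77.6]], [85, [-404.5, -314.8, 50], [0, 0, 77.6]], [85, [-404.5, -314.8, 50], [0, 0, 77.6]], [60, [-404.5, -314.8, 50], [0, 0, 77.6]]])

```text
clock: 1.0
tool_pos: [0.4366, 0.2683, 0.2114]
ee_rot: [-0.0, 0.704, 0.71, 0.0]
wrist_force: [-0.2, 1.1, -0.3]
gripper_width: 0.85
grip_force: 0.0
```

```bash
python3 - <<'E'
from h import *
s=env.state();print(s['tool_pos'],s['clock'],s['qpos'][-1],plan(496,172.5,150,-8))
E
```

```text
[0.43664434 0.2683     0.21144759] 1.0 -0.6002264566956529 (array([-96.3,  58.6,  61.4]), array([ 0. , -0. ,  8.5]))
```

jog_arm(increments=[[60, [-96, 59, 61], [0, 0, 8.5]], [60, [-96, 59, 61], [0, 0, 8.5]], [60, [-96, 59, 61], [0, 0, 8.5]], [60, [-96, 59, 61], [0, 0, 8.5]], [60, [-96, 59, 61], [0, 0, 8.5]]])

```text
clock: 1.5
tool_pos: [0.4962, 0.1748, 0.1503]
ee_rot: [-0.0, 0.753, 0.658, -0.0]
wrist_force: [-0.3, 0.3, 0.8]
gripper_width: 0.698
grip_force: 0.0
```

```bash
python3 - <<'E'
from h import *
s=env.state();print(s['tool_pos'],s['clock'],s['qpos'][-1],s['gripper_width'],plan(496,172.5,150,-8))
im,d=grab('scene'); cv2.imwrite('pics/s1.png',cv2.resize(im[200:350,340:540,::-1],None,fx=4,fy=4))
E
```

```text
[0.49622352 0.17478725 0.15027108] 1.5 -0.47793545104124957 0.6982966735773378 (array([-2.3,  0.1,  0.3]), array([-0. ,  0. ,  0.2]))
```

View pics/s1.png

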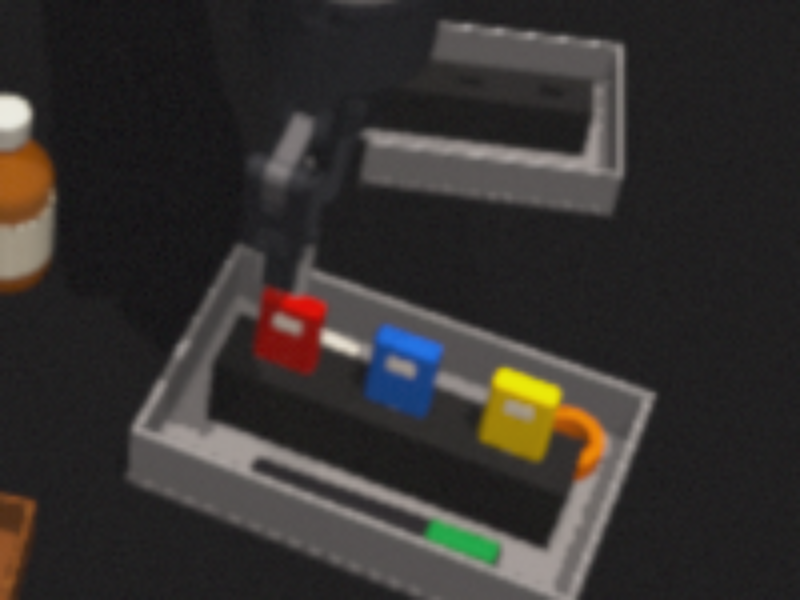

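The fingers hang just above the red head (crop ~(290,300)), lined up along its width. Descending and gripping.

jog_arm(increments=[[60, [-1.5, 0, 40], [0, 0, 0]], [60, [-1.5, 0, 72], [0, 0, 0]], [60, [-1.5, 0, 72], [0, 0, 0]], [0, [-1.5, 0, 72], [0, 0, 0]], [0, [-1.5, 0, 72], [0, 0, 0]], [0, [-1.5, 0, 72], [0, 0, 0]], [0, [-1.5, 0, 72], [0, 0, 0]], [0, [-1.5, 0, 72], [0, 0, 0]]], grip_force=30)

```text
clock: 2.35
tool_pos: [0.497, 0.1743, 0.0801]
ee_rot: [-0.0, 0.753, 0.658, 0.001]
wrist_force: [-1.6, -0.2, 8.1]
gripper_width: 0.136
grip_force: 32.0
```

jog_arm(increments=[[0, [0, 0, 0], [0, 0, 0]], [0, [0, 0, 0], [0, 0, 0]], [0, [0, 0, -25], [0, 0, 0]], [0, [0, 0, -50], [0, 0, 0]], [0, [0, 0, -90], [0, 0, 0]], [0, [0, 0, -110], [0, 0, 0]], [0, [0, 0, -110], [0, 0, 0]], [0, [0, 0, -110], [0, 0, 0]]], grip_force=70)

```text
clock: 3.15
tool_pos: [0.4962, 0.1737, 0.1889]
ee_rot: [-0.0, 0.753, 0.658, 0.001]
wrist_force: [-0.6, -0.1, -0.9]
gripper_width: 0.128
grip_force: 69.9
```

```bash
python3 - <<'E'
from h import *
s=env.state();print(s['tool_pos'],s['wrist_force'],s['gripper_width'],plan(528.3,-217.7,190,86))
for n in('scene','top'):
    im,d=grab(n); hsv=cv2.cvtColor(im,cv2.COLOR_RGB2HSV).astype(int)
    m=((hsv[...,0]<8)|(hsv[...,0]>172))&(hsv[...,1]>120)&(hsv[...,2]>50)
    P,uv=deproj(n,m,d); k=np.linalg.norm(P-s['tool_pos'],axis=1)<.07
    if k.sum(): print(n,k.sum(),P[k].min(0),P[k].max(0),P[k].mean(0))
E
```

```text
[0.49622587 0.17365954 0.18887246] [-0.60847642 -0.08644661 -0.89585512] 0.1283665504856525 (array([-383.5,   84.2,   -1.5]), array([  0.1,  -0. , -93.7]))
scene 84 [0.49354161 0.15859304 0.15605347] [0.51259172 0.18931895 0.21529942] [0.49964165 0.17894875 0.17522546]
top 30 [0.48757337 0.15448764 0.16067158] [0.49946087 0.16346168 0.19680942] [0.49201184 0.15640804 0.17562807]
```

jog_arm(increments=[[0, [-383.5, 84, 0], [0, 0, -93.7]], [0, [-383.5, 84, 0], [0, 0, -93.7]], [0, [-383.5, 84, 0], [0, 0, -93.7]], [0, [-383.5, 84, 0], [0, 0, -93.7]], [0, [-383.5, 84, 0], [0, 0, -93.7]], [0, [-383.5, 84, 0], [0, 0, -93.7]], [0, [-383.5, 84, 0], [0, 0, -93.7]], [0, [-383.5, 84, 0], [0, 0, -93.7]]])

```text
clock: 4.05
tool_pos: [0.5244, -0.1723, 0.1874]
ee_rot: [-0.001, 0.325, 0.946, -0.0]
wrist_force: [0.5, -0.1, -1.1]
gripper_width: 0.128
grip_force: 69.9
```

```bash
python3 - <<'E'
from h import *
s=env.state();print(s['tool_pos'],s['clock'],s['qpos'],s['gripper_width'],plan(528.3,-217.7,175,86))
E
```

```text
[ 0.52437171 -0.17230279  0.18743112] 4.05 [-0.36946097  0.20384539  0.69108034  1.81549615 -0.14001458  1.17363265
  1.27426417] 0.1277255987761699 (array([-31. , -33.4,  12.4]), array([ -0. ,  -0.1, -34. ]))
```

jog_arm(increments=[[0, [-31, -33.4, 5], [0, 0, -34]], [0, [-31, -33.4, 10], [0, 0, -34]], [0, [-31, -33.4, 12], [0, 0, -34]], [0, [-31, -33.4, 12], [0, 0, -34]], [0, [-31, -33.4, 12], [0, 0, -34]], [0, [-31, -33.4, 12], [0, 0, -34]], [0, [-31, -33.4, 12], [0, 0, -34]]])

```text
clock: 4.75
tool_pos: [0.5285, -0.2161, 0.1761]
ee_rot: [-0.0, 0.039, 0.999, 0.0]
wrist_force: [-0.6, 0.6, -0.3]
gripper_width: 0.13
grip_force: 69.9
```

```bash
python3 - <<'E'
from h import *
s=env.state();print(s['tool_pos'],s['clock'],s['qpos'][-1],s['gripper_width'],plan(528.3,-217.7,155,86))
for n,(x,y) in(('scene',(150,140)),('top',(360,120))):
    im,d=grab(n); cv2.imwrite('pics/k_%s.png'%n,cv2.resize(im[y:y+150,x:x+150,::-1],None,fx=4,fy=4,interpolation=2))
E
```

```text
[ 0.52851922 -0.2161388   0.17614016] 4.75 1.9436226121073639 0.12963357562381017 (array([ 0.1, -1.6, 21.1]), array([ 0. , -0.1, -0.5]))
```

View pics/k_scene.png

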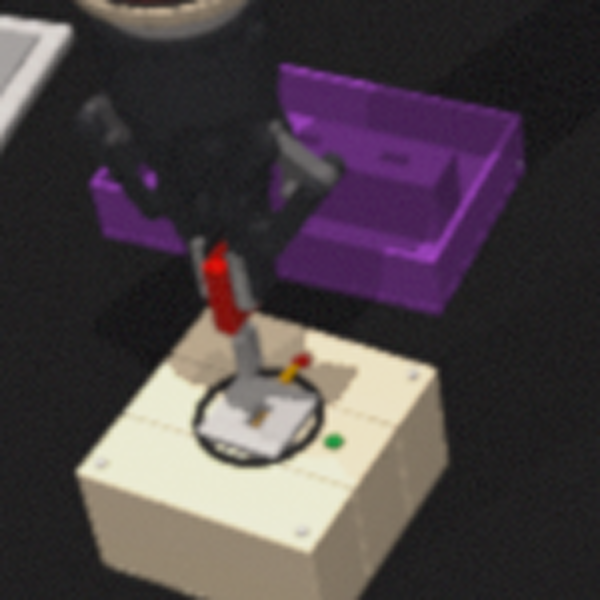

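The scene view shows the key hanging upright over the boss: head at crop (225,295), tip near (250,400), keyway at (260,417). I'll measure key against lock in this one view, so that camera bias cancels.

```bash
python3 - <<'E'
from h import *
s=env.state(); n='scene'; im,d=grab(n); hsv=cv2.cvtColor(im,cv2.COLOR_RGB2HSV).astype(int); h,S,v=hsv[...,0],hsv[...,1],hsv[...,2]
m=((h<8)|(h>172))&(S>130)&(v>60)
P,uv=deproj(n,m,d); k=np.linalg.norm(P-s['tool_pos'],axis=1)<.06
Q=P[k]; c,n_=np.cos(np.radians(-4.1)),np.sin(np.radians(-4.1)); L=lambda P:(P[:,:2]-s['tool_pos'][:2])@np.array([[c,-n_],[n_,c]])*1000
q=L(Q); print(len(q),'key in tool/lock axes',np.percentile(q,[5,25,50,75,95],axis=0).round(1).tolist(), Q[:,2].min(),Q[:,2].max())
# keyway in scene: dark pixels inside boss
y0,x0=140,150
for px in [(150+260/4-.4,140+417/4-.4)]: print('keyway', onplane(n,px,.075), L(onplane(n,px,.075)))
a=np.s_[238:250,206:224]; print(v[a]); 
E
```

```text
135 key in tool/lock axes [[3.9, -3.5], [10.9, 0.4], [13.4, 3.9], [14.7, 6.8], [16.0, 8.8]] 0.14409160168078572 0.20175005490555187
keyway [[ 0.53056425 -0.21415235  0.075     ]] [[1.72502628 2.06030057]]
[[138 132 130 131 133 131 131 130 132 130 133 136 137 135 135 134 136 133]
 [169 135 131 130 131 130 130 130 130 132 153 174 177 176 162 159 159 140]
 [186 147 135 130 132 131 130 128 124 127 157 185 195 200 193 190 190 181]
 [203 174 151 144 138 131 126 121 112 112 133 157 183 201 205 204 202 203]
 [215 205 192 188 168 137 123 110 102 107 122 148 183 202 204 205 206 207]
 [216 215 214 213 199 171 136 102 107 122 155 183 197 204 205 207 206 205]
 [215 216 216 214 204 174 133 110 116 134 174 201 204 205 207 206 206 206]
 [214 215 216 212 196 162 129 137 143 156 186 203 204 204 205 205 206 203]
 [216 214 215 213 206 187 166 160 161 179 200 205 207 206 205 205 203 188]
 [215 215 215 216 215 210 202 192 187 195 203 207 205 207 206 206 194 166]
 [215 216 216 215 216 216 215 210 206 202 203 204 204 205 205 202 181 148]
 [205 213 214 215 216 216 216 215 215 208 203 202 203 205 201 187 158 149]]
```

View pics/k_top.png

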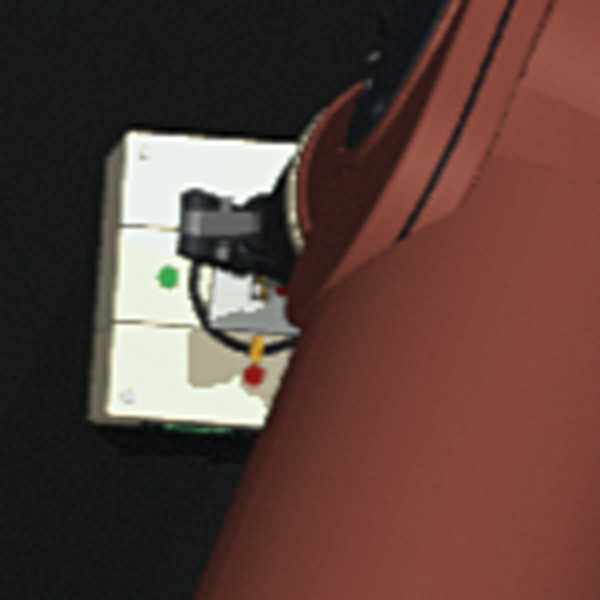

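The top view is mostly hidden by the arm. I'll do one finer measurement of the key's +x face and the box in the scene frame.

```bash
python3 - <<'E'
from h import *
s=env.state(); n='scene'
D=[];
for _ in range(6): im,d=grab(n); D.append(d)
d=np.median(D,0); hsv=cv2.cvtColor(im,cv2.COLOR_RGB2HSV).astype(int); h,S,v=hsv[...,0],hsv[...,1],hsv[...,2]
c,n_=np.cos(np.radians(-4.1)),np.sin(np.radians(-4.1)); L=lambda P:(P[:,:2]-s['tool_pos'][:2])@np.array([[c,-n_],[n_,c]])*1000
m=((h<8)|(h>172))&(S>130)&(v>60)
P,uv=deproj(n,m,d); k=np.linalg.norm(P-s['tool_pos'],axis=1)<.06
q=np.c_[L(P[k]),P[k][:,2]*1000,uv[k]]
for z in range(144,196,6):
    r=q[(q[:,2]>=z)&(q[:,2]<z+6)]; print(z,[tuple(a) for a in r[np.argsort(r[:,1])][:,:2].round().astype(int)])
m=np.zeros(d.shape,bool); m[200:310,160:270]=1
P,_=deproj(n,m,d); P=P[(P[:,2]>.067)&(P[:,2]<.078)]; l=L(P)
for a in(0,1):
    H,e=np.histogram(l[:,a],np.arange(-80,81,2)); i=np.nonzero(H>15)[0]; print('box',a,e[i[0]],e[i[-1]+1],H[i[:3]],H[i[-3:]])
# steel bit pixels
P,uv=deproj(n,np.ones_like(m),d); q=np.c_[L(P),P[:,2]*1000,uv]; q=q[(abs(q[:,0])<25)&(abs(q[:,1])<15)&(q[:,2]>100)&(q[:,2]<142)]
for z in range(102,142,5):
    r=q[(q[:,2]>=z)&(q[:,2]<z+5)]; print('bit',z,[tuple(a) for a in r[np.argsort(r[:,1])][:,:2].round().astype(int)])
E
```

```text
144 [(np.int64(14), np.int64(-2)), (np.int64(14), np.int64(0)), (np.int64(15), np.int64(4)), (np.int64(15), np.int64(6)), (np.int64(7), np.int64(7)), (np.int64(14), np.int64(8)), (np.int64(12), np.int64(8)), (np.int64(5), np.int64(8))]
150 [(np.int64(13), np.int64(-3)), (np.int64(15), np.int64(0)), (np.int64(15), np.int64(0)), (np.int64(14), np.int64(2)), (np.int64(15), np.int64(2)), (np.int64(15), np.int64(2)), (np.int64(14), np.int64(3)), (np.int64(15), np.int64(4)), (np.int64(13), np.int64(5)), (np.int64(14), np.int64(6)), (np.int64(11), np.int64(6)), (np.int64(13), np.int64(7)), (np.int64(13), np.int64(7)), (np.int64(9), np.int64(7)), (np.int64(7), np.int64(8)), (np.int64(4), np.int64(8)), (np.int64(11), np.int64(8)), (np.int64(8), np.int64(8)), (np.int64(12), np.int64(8)), (np.int64(12), np.int64(8))]
156 [(np.int64(14), np.int64(-2)), (np.int64(14), np.int64(1)), (np.int64(15), np.int64(1)), (np.int64(14), np.int64(2)), (np.int64(15), np.int64(3)), (np.int64(15), np.int64(5)), (np.int64(14), np.int64(5)), (np.int64(15), np.int64(5)), (np.int64(13), np.int64(6)), (np.int64(15), 
[... 4681 characters left out ...]
), (np.int64(6), np.int64(5)), (np.int64(-2), np.int64(5)), (np.int64(-2), np.int64(5)), (np.int64(2), np.int64(5)), (np.int64(8), np.int64(6))]
bit 132 [(np.int64(6), np.int64(0)), (np.int64(2), np.int64(0)), (np.int64(5), np.int64(1)), (np.int64(3), np.int64(2)), (np.int64(3), np.int64(3)), (np.int64(4), np.int64(3)), (np.int64(-7), np.int64(3)), (np.int64(2), np.int64(4)), (np.int64(-5), np.int64(4)), (np.int64(7), np.int64(5)), (np.int64(0), np.int64(5)), (np.int64(0), np.int64(5)), (np.int64(-6), np.int64(5)), (np.int64(5), np.int64(6)), (np.int64(-2), np.int64(6))]
bit 137 [(np.int64(2), np.int64(5)), (np.int64(2), np.int64(5)), (np.int64(-2), np.int64(5)), (np.int64(-1), np.int64(5))]
```

```bash
python3 - <<'E'
from h import *
s=env.state(); n='scene'
c,n_=np.cos(np.radians(-4.1)),np.sin(np.radians(-4.1)); L=lambda P:(P[:,:2]-s['tool_pos'][:2])@np.array([[c,-n_],[n_,c]])*1000
for n in('scene','top'):
    g=cv2.cvtColor(cv2.imread('pics/%s0.png'%n),6).astype(float)
    cen=(215.5,243) if n=='scene' else (424.9,190.1)
    V,U=np.mgrid[:480,:640]; 
    dd=np.hypot(U-cen[0],V-cen[1])
    w=np.clip(150-g,0,None)*(dd<(5 if n=='scene' else 7)); print(n,'slot',w.sum(),L(onplane(n,[(w*U).sum()/w.sum(),(w*V).sum()/w.sum()],.075)))
    X=L(onplane(n,np.c_[U.ravel(),V.ravel()],.073)); r0=np.hypot(*(X-L(onplane(n,cen,.073))).T).reshape(g.shape)
    m=(g<100)&(r0>20)&(r0<42); p=L(onplane(n,np.c_[U[m],V[m]],.073)); print(' ring',m.sum(),cv2.fitEllipse(p.astype(np.float32)))
E
```

```text
scene slot 395.0 [[1.30438752 0.42392008]]
 ring 117 ((-0.39803075790405273, 0.2734336853027344), (59.487735748291016, 61.97505187988281), 103.05111694335938)
top slot 1872.0 [[ 1.14585455 -2.3963226 ]]
 ring 192 ((-0.03966379165649414, -2.593078136444092), (60.202754974365234, 61.442901611328125), 87.51919555664062)
```

jog_arm(increments=[[0, [-0.5, -2, 0], [0, 0, -0.4]], [0, [-0.5, -2, 15], [0, 0, -0.4]], [0, [-0.5, -2, 28], [0, 0, -0.4]], [0, [-0.5, -2, 32], [0, 0, -0.4]], [0, [-0.5, -2, 35], [0, 0, -0.4]], [0, [-0.5, -2, 37], [0, 0, -0.4]], [0, [-0.5, -2, 39], [0, 0, -0.4]], [0, [-0.5, -2, 39], [0, 0, -0.4]]], grip_force=90)

```text
clock: 6.0
tool_pos: [0.5286, -0.2184, 0.1373]
ee_rot: [-0.001, 0.034, 0.999, 0.0]
wrist_force: [-1.7, -0.5, -1.9]
gripper_width: 0.13
grip_force: 91.2
```

jog_arm(increments=[[0, [0, 0, 6], [0, 0, 0]], [0, [0, 0, 10], [0, 0, 0]], [0, [0, 0, 13], [0, 0, 0]], [0, [0, 0, 15], [0, 0, 0]], [0, [0, 1, 17], [0, 0, 0]], [0, [0, -1, 18], [0, 0, 0]], [0, [0, 1, 19], [0, 0, 0]], [0, [0, 0, 20], [0, 0, 0]]])

```text
clock: 6.8
tool_pos: [0.5286, -0.2193, 0.1181]
ee_rot: [-0.0, 0.034, 0.999, -0.0]
wrist_force: [-8.9, 0.3, 11.3]
gripper_width: 0.126
grip_force: 93.1
```

jog_arm(increments=[[0, [0.7, 0, 1], [0, 0, 0]], [0, [0.7, 1, 3], [0, 0, 0]], [0, [0.7, -1, 5], [0, 0, 0]], [0, [0.7, 1, 7], [0, 0, 0]], [0, [0.7, -1, 9], [0, 0, 0]], [0, [0.7, 1, 10], [0, 0, 0]], [0, [0.7, -1, 11], [0, 0, 0]], [0, [0.7, 0, 11], [0, 0, 0]]])

```text
clock: 7.6
tool_pos: [0.5286, -0.2187, 0.1073]
ee_rot: [0.0, 0.034, 0.999, -0.0]
wrist_force: [-5.6, -2.7, 9.4]
gripper_width: 0.124
grip_force: 92.7
```

jog_arm(increments=[[0, [0.7, 1, 1], [0, 0, 0]], [0, [0.7, -1, 2], [0, 0, 0]], [0, [0.7, 1, 3], [0, 0, 0]], [0, [0.7, -1, 4], [0, 0, 0]], [0, [0.7, 0, 4.5], [0, 0, 0]], [0, [0.7, 0, 5], [0, 0, 0]]])

```text
clock: 8.2
tool_pos: [0.5288, -0.2188, 0.107]
ee_rot: [0.002, 0.034, 0.999, 0.001]
wrist_force: [-26.4, 9.6, 64.4]
gripper_width: 0.127
grip_force: 101.0
```

```bash
python3 - <<'E'
from h import *
s=env.state();print(s['tool_pos'],s['wrist_force'],s['torque'],s['qpos'][-1])
im,d=grab('scene'); cv2.imwrite('pics/k2.png',cv2.resize(im[180:300,150:280,::-1],None,fx=5,fy=5,interpolation=2))
E
```

```text
[ 0.52877713 -0.21884732  0.10700832] [-26.35178599   9.6111758   64.40161791] [2.14300977 5.90795609 0.03396066] 2.006116311744585
```

View pics/k2.png

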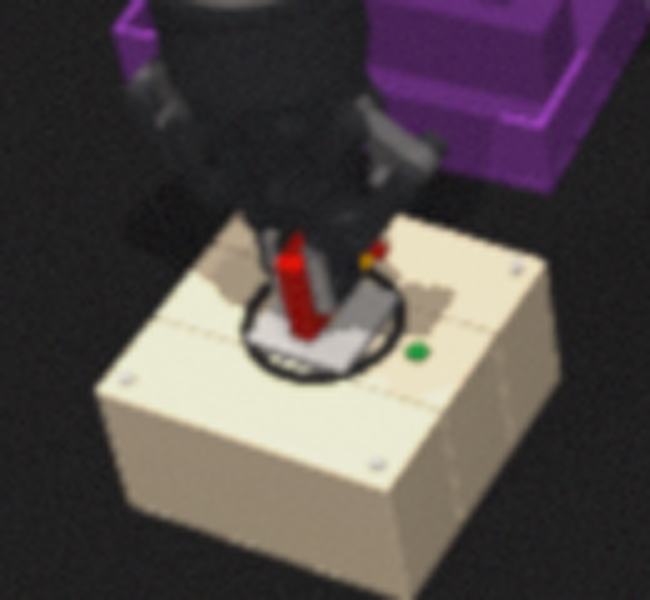

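The scene view shows the head's underside on the boss at crop (308,335). TCP 32 mm above the boss matches the grip height in the caddy (80.1−48), so the key is fully home. I'll ease off the push and then turn.

jog_arm(increments=[[0, [0, 0, -2], [0, 0, 0]], [0, [0.5, 0, -4], [0, 0, 0]], [0, [0.5, 0, -4], [0, 0, 0]]])

```text
clock: 8.55
tool_pos: [0.5284, -0.2186, 0.1073]
ee_rot: [0.002, 0.034, 0.999, -0.0]
wrist_force: [-4.8, 0.4, 16.7]
gripper_width: 0.123
grip_force: 93.8
```

jog_arm(increments=[[0, [0, 0, 0], [0, 0, 8]], [0, [0, 0, 0], [0, 0, 16]], [0, [0, 0, 0], [0, 0, 24]], [0, [0, 0, 0], [0, 0, 32]], [0, [0, 0, 0], [0, 0, 40]], [0, [0, 0, 0], [0, 0, 40]]])

```text
clock: 9.15
tool_pos: [0.5287, -0.2178, 0.1073]
ee_rot: [0.001, 0.376, 0.927, 0.001]
wrist_force: [-5.6, 3.7, 19.0]
gripper_width: 0.121
grip_force: 94.4
```

```bash
python3 - <<'E'
from h import *
s=env.state();print(s['tool_pos'],s['wrist_force'],s['torque'],s['qpos'][-1])
E
```

```text
[ 0.52874112 -0.21784744  0.10729907] [-5.60415787  3.66539042 19.04991061] [ 8.06882086e-01  1.43455429e+00 -1.12417780e-03] 1.3534225071974209
```

jog_arm(increments=[[0, [0, 0, 0], [0, 0, 8]], [0, [0, 0, 0], [0, 0, 16]], [0, [0, 0, 0], [0, 0, 24]], [0, [0, 0, 0], [0, 0, 32]], [0, [0, 0, 0], [0, 0, 40]], [0, [0, 0, 0], [0, 0, 45]], [0, [0, 0, 0], [0, 0, 45]]])

```text
clock: 9.85
tool_pos: [0.5295, -0.2174, 0.1073]
ee_rot: [0.001, 0.701, 0.713, 0.002]
wrist_force: [-1.5, 4.4, 18.6]
gripper_width: 0.124
grip_force: 94.3
```

```bash
python3 - <<'E'
from h import *
s=env.state();print(s['tool_pos'],s['wrist_force'],s['torque'],s['qpos'],s['ee_rot'])
E
```

```text
[ 0.52947952 -0.21739065  0.10728452] [-1.50368411  4.43173666 18.64515467] [ 1.10522566  0.78184919 -0.02451858] [-0.42103715  0.40874466  0.90262866  1.85879812 -0.37075783  1.0483346
  0.64811804] [0.00110311 0.70067192 0.71348118 0.00150176]
```

jog_arm(increments=[[0, [0, 0, 0], [0, 0, 6]], [0, [0, 0, 0], [0, 0, 12]], [0, [0, 0, 0], [0, 0, 17]], [0, [0, 0, 0], [0, 0, 20]], [0, [0, 0, 0], [0, 0, 20]], [0, [0, 0, 0], [0, 0, 20]]])

```text
clock: 10.45
tool_pos: [0.5299, -0.2174, 0.1073]
ee_rot: [0.001, 0.813, 0.583, 0.002]
wrist_force: [-2.1, 3.8, 17.0]
gripper_width: 0.121
grip_force: 94.1
```

```bash
python3 - <<'E'
from h import *
s=env.state();print(s['tool_pos'],s['wrist_force'],s['torque'],s['ee_rot'],s['gripper_width'])
im,d=grab('scene'); a=cv2.resize(im[200:300,165:265,::-1],None,fx=4,fy=4,interpolation=2)
im,d=grab('top'); b=cv2.resize(im[140:240,370:470,::-1],None,fx=4,fy=4,interpolation=2)
cv2.imwrite('pics/k3.png',np.hstack([a,b]))
E
```

```text
[ 0.52987469 -0.21737159  0.10730488] [-2.06378787  3.81225696 16.96587047] [1.1567847  0.39237866 0.5522802 ] [0.00110328 0.81273256 0.58263298 0.00183669] 0.12103498501590362
```

View pics/k3.png

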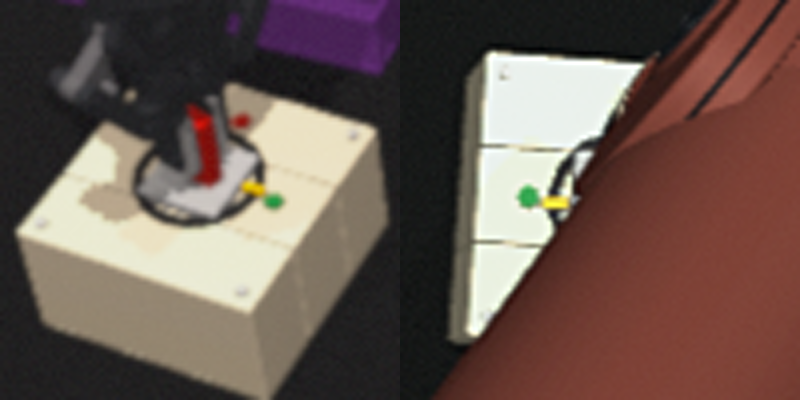

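The pointer now lies at the green dot (left crop (262,190)). The torque about the vertical has risen to 0.55 N m, so the plug is on its stop. The key is gripped at 94 N and pressed down with about 17 N.

```bash
python3 -c "
from cell import env
print(env.finish_job())"
```

```text
the job is handed in; nothing more can be done
None
```

The red key is fully home in the switch, turned clockwise to its stop and still gripped and held there; I handed the job in at about 10.6 s, and the blue and yellow keys and the bottle were not touched.

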